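# Stow the fallen tin cup in the latched case

### The arm

A 6-joint arm with a two-finger parallel gripper is mounted at the origin on the work surface. World frame = base frame: x ahead of the robot, y to its left, z up, the work surface at z = 0. Lengths are in m, angles in degrees, forces in N, time in s.
With the tool pointing down it reaches from about 0.35 to 0.975 m from the base axis. Payload 4.9 kg.
Tool frame: the origin (TCP) lies between the finger pads; the fingertips stand 19 mm ahead of it and the grasp point (between the pads) is the TCP; z points along the fingers, y is the line along which they close (so a half turn about z gives the same grasp; the last joint's range is limited). The gripper opens to 85 mm and grips with 20 to 120 N. Pads are 22 mm wide; open, the fingers measure 114 mm over their backs; the gripper's body (76 mm by 85 mm) begins 54 mm behind the grasp point. The pads swing forward as they close: fully open they stand 13 mm farther back than shut.
Start: joints at [-84.053, 3.019, 92.412, -0, 84.569, -6.818], TCP at [0.138, -0.61, 0.25] pointing down, gripper open.
Joint ranges: [-172.51, 172.51], [-57.92, 126.97], [3.15, 148.05], [-58.71, 238.71], [5.1, 150.11], [-179.66, 179.66]. Speed limits (degrees/s): [147.25, 147.25, 180, 180, 180, 180].

### API

Orientations are given as [roll, pitch, yaw] about the fixed x, y, z axes, in that order (R = Rz(yaw) Ry(pitch) Rx(roll)).
In Python, from bench import r gives the robot as it stands. The module is installed in compiled form; this text tells all that it offers.
- The arm moves only by the shell command python3 -m creep 'ROWS' [FORCE]. ROWS is JSON, one flat list of numbers, 7 for each row, row after row: the shift along the tool's x, y, z in units of 200 mm (1.0 is 200 mm), then the turn, a rotation vector about the tool's x, y, z in units of 180 degrees (1.0 is 180 degrees), then the opening, from 0 (shut) to 1 (fully open). A call has 1 to 5 rows; each row is the pose to reach, as a shift and turn from the pose commanded when the call began, along the tool's axes at that moment, turning the shorter way round; what a row does not reach only later rows make up. A row lasts 1/8 s, in which the tool goes at most 62.5 mm and 10.7 degrees, less where a joint would pass 70% of its speed; a pose out of reach is approached as far as the arm can. A call with a number of a shift or a turn outside -1 to 1 is refused whole. A call with a gripper value outside its range is refused whole. The fingers move at their own pace and stop on an object; FORCE is the grip in N (left out, the last holds). Time passes only in rows, so rows that repeat a pose let the fingers close. It gives the time, the measured TCP pose, the force, the opening and the grip force at its end, in the units of the state.
- r.read_state(): the state, without advancing time (a new reading comes with each control period).
- r.get_image(name): name is "scene" or "top" or "wrist"; returns a dict with "image" (384x512x3 uint8, red, green, blue), "K" (3x3 intrinsics, pixels), "rvec" (rotation vector, rad) and "tvec" (3), from world to camera coordinates, as OpenCV has them. Camera axes: x right, y down, z forward; pixel columns grow to the right and rows downward; lengths in m; the calibration is good to about 2 mm. A picture is of the moment at which its call begins. There is no depth.
- r.finish_job(): hands the job in; it is judged then, once.
The state is a dict: "time": time; "q": joint angles; "qd": joint speeds; "effort": joint torques, N m; "eef_pos": TCP position; "eef_rot": TCP orientation; "contact_force": force on the tool from outside, world axes, zero at the start; "torque": the same for the moment, N m; "finger_gap": opening from 0.0 (shut) to 1.0 (fully open); "gripper_force": force on a finger pad.
Only numpy, scipy, OpenCV 4.12 (cv2) and the standard library are available. Lean on these libraries where they do the work, as an engineer would, in place of code of your own. Each camera call takes 0.05 s, during which the arm holds its last target. There are 200 camera calls.

### The job

Swing the latch lever on the wooden case clear of the lid, then open the lid fully so that it stays open. Then stand the fallen square tin cup upright on the bench and let go of it, take it again from above, and lower it into its twin in the case until it is fully nested, letting go only when it is down. Leave the jar, the wood slices and the brush where they are, and do not tip the twin.

Things in the scene. Friction and masses are not known exactly. Their poses are not given: they have to be found in the camera images.
- case: Brown wooden case fixed to the bench, 170 (x) x 280 (y) x 120 mm high without lid, walls and floor 10 mm. Origin: centre of its underside. x points from the front (latch, handle, robot side) to the lid hinge at the back, z up. A latch bracket 40 x 34 mm stands in front at x = -85 to -125 mm, y = -70 mm, up to z = 130 mm. Top of the shut lid: z = 130 mm.
- lid (a joint): Angle of the lid about its hinge on the case's back upper edge (along case y): 0 shut, grows as it opens upward, 1.57 upright, 1.9 the stop. Stiff hinge: it stays where it is left. 10 mm wooden plate, 170 x 280 mm, 250 g. The latch blocks it until swung clear.
- lid_handle (a point): Middle of the grip bar of the lid's handle: a steel bar 80 mm long parallel to the hinge, its middle 35 mm above the lid's top face and 30 mm behind the lid's front edge, 50 mm to +y of the case's middle. Axes turn with the lid: y along the bar, z out of the lid's top face.
- lid_hinge (a point): On the lid's hinge axis, middle of the case; y along the axis. The handle bar is 140 mm in front of it and 45 mm above it when shut; with the lid upright the bar is on the far side.
- latch (a joint): Angle of the latch lever about its upright pivot: 0 = lever pointing back across the lid (locked), grows as it swings to the case's -y side (clockwise from above); clear of the lid above about 1.3; 1.57 parallel to the front wall; 1.75 the stop. Stays where it is left; needs about 1 N at the knob.
- latch_knob (a point): Centre of the top of the latch's round upright knob (14 mm diameter, 35 mm tall, standing on the flat steel lever 6 mm thick, 14 mm wide, whose underside is just above the lid), 50 mm from the pivot. x axis along the lever, from pivot to knob.
- latch_hinge (a point): On the upright pivot axis of the latch, at the underside of the lever, 25 mm in front of the case's front wall.
- cup: Loose square tin cup, 90 g, 66 mm tall, outside 58 x 58 mm at the rim tapering to 44 x 44 mm at the base, walls 2.5 mm. Lies on a flat side on the bench, mouth roughly to the robot's right (-y). Origin: centre of the base's underside; z towards the mouth; x, y square to the sides. Ribs inside stop a nested cup with its base 36 mm above the base of the cup below.
- twin: The same tin cup (120 g), standing upright and loose on the case's floor, in the left or the right half. Same shape, size and axes as the cup. Nested cups have 1.3 mm play a side and need their sides parallel (any quarter turn).
- jar: Bystander: round glass jar, 54 mm diameter, 85 mm tall, standing in the other half of the case. Origin: centre of its underside.
- slices: Bystander: two round slices of branch lying on each other, 84 mm wide, 24 mm tall, on the bench. Origin: underside of the lower one.
- brush: Bystander: brush lying on the bench, its handle along its own x axis. Origin near its middle, on its underside.
There are look-alikes about, which are no part of the job. What is shaped like the cup but red is not meant.

How it is judged (in metres and radians):
On the way, in this order (a step that is already met when the one before it is completed fails the run):
1. the latch lever is swung clear while the lid is still shut (value of joint latch above 1.25 rad and value of joint lid below 0.1 rad), for 0.1 s.
2. the lid is opened to upright or beyond (value of joint lid above 1.45 rad), for 0.2 s.
3. the cup stands upright on the bench, let go (angle between cup's own z axis and vertical below 0.08 rad and height (world z) of cup below 0.005 m and linear speed of cup below 0.03 m/s and contact force between the fingers and cup below 0.05 N), for 0.2 s.
4. the cup is lowered into its twin while still held (within 9 mm of its seat) (z of cup in the frame of twin between 0.03 and 0.045 m and horizontal distance between cup and twin below 0.006 m and contact force between the fingers and cup above 0.5 N), for 0.05 s.
At the end, for the whole second after the job is handed in: Latch clear of the lid (above 1.25 rad), lid standing open (above 1.45 rad), the cup fully nested in its twin (base 32 to 39 mm above the twin's base, centred within 4 mm, axes within 0.07 rad), the twin upright on the case's floor inside the case, both at rest and released (value of joint latch above 1.25 rad and value of joint lid above 1.45 rad and z of cup in the frame of twin between 0.032 and 0.039 m and horizontal distance between cup and twin below 0.004 m and angle between the z axis of cup and the z axis of twin, either way round below 0.07 rad and angle between twin's own z axis and vertical below 0.07 rad and height (world z) of twin between 0.006 and 0.014 m and x of twin in the frame of case between -0.075 and 0.075 m and y of twin in the frame of case between -0.13 and 0.13 m and linear speed of each of cup, twin below 0.02 m/s and contact force between the fingers and cup below 0.05 N); the robot touches nothing.
It fails at once if the jar is shifted more than 30 mm or tipped (distance of jar from where it was at the start of the episode above 0.03 m or angle between jar's own z axis and vertical above 0.4 rad).
It fails at once if the wood slices are shifted more than 30 mm (distance of slices from where it was at the start of the episode above 0.03 m).
It fails at once if the brush is shifted more than 30 mm (distance of brush from where it was at the start of the episode above 0.03 m).
It fails at once if the twin is tipped (angle between twin's own z axis and vertical above 0.4 rad).
It also fails if it takes over 72 s, if anything falls off the work surface, if the arm or the gripper's body presses on something with over 40 N, if the wrist force passes 120 N, or if a joint passes its speed limit or range.

## Working session

There is one attempt and no reset: what is moved stays moved. The work goes in short steps, Python scripts to look and compute and a shell command to move; the robot and the scene stay as the last step left them, time stands still between calls to the robot, and variables do not carry over. Pictures are saved under pics/ and viewed, at most 10 in all, crops included, and the job is handed in when it is done.

```bash
mkdir -p pics; ls; cat > h.py <<'E'
import numpy as np,cv2,json
from bench import r
from scipy.spatial.transform import Rotation as R
def cam(n):
    d=r.get_image(n); d={k:np.array(v) for k,v in d.items()}
    d['R']=cv2.Rodrigues(d['rvec'].astype(float))[0]; return d
def ray(d,uv):
    v=d['R'].T@np.linalg.inv(d['K'])@np.array([uv[0],uv[1],1.]); return -d['R'].T@d['tvec'].ravel(), v/np.linalg.norm(v)
def onz(d,uv,z):
    c,v=ray(d,uv); return c+v*(z-c[2])/v[2]
def proj(d,p):
    return cv2.projectPoints(np.array(p,float).reshape(-1,1,3),d['rvec'].astype(float),d['tvec'].astype(float),d['K'].astype(float),None)[0].reshape(-1,2)
def tri(ds,uvs):
    A=np.zeros((3,3));b=np.zeros(3)
    for d,uv in zip(ds,uvs):
        c,v=ray(d,uv);P=np.eye(3)-np.outer(v,v);A+=P;b+=P@c
    return np.linalg.solve(A,b)
def save(d,n,s=1,crop=None):
    im=d['image'][...,::-1]
    if crop: x0,y0,x1,y1=crop; im=im[y0:y1,x0:x1]
    cv2.imwrite('pics/'+n,cv2.resize(np.ascontiguousarray(im),None,fx=s,fy=s,interpolation=cv2.INTER_CUBIC))
def rel(p,rpy=None):
    "target world pose -> row numbers from the present pose"
    s=r.read_state(); T=R.from_euler('xyz',s['eef_rot'],degrees=True)
    o=T.inv().apply(np.array(p)-s['eef_pos'])/.2
    w=np.zeros(3) if rpy is None else (T.inv()*R.from_euler('xyz',rpy,degrees=True)).as_rotvec()/np.pi
    return np.round(np.r_[o,w],4)
E
python3 - <<'E'
from h import *
a=cam('scene');b=cam('top');np.savez('cams0.npz',**{k+n:v for n,d in(('s',a),('t',b)) for k,v in d.items()})
im=np.vstack([a['image'],b['image']])
save(a,'s0.png',1.5);save(b,'t0.png',1.5)
print(r.read_state())
for d in(a,b):print(ray(d,(256,192)),d['K'])
E
```

```text
pics
{'time': 0.1, 'q': array([-8.40530439e+01,  3.05458183e+00,  9.24838447e+01,  4.78670456e-04,
        8.45692674e+01, -6.81773925e+00]), 'qd': array([-0.12370646, -0.03794312, -0.17537935, -0.01831379,  0.05244744,
       -0.09963501]), 'effort': array([ 1.14647355e-03, -3.94905102e+01, -3.71360850e+01, -1.37909123e-05,
        3.98686665e-03, -8.08191658e-06]), 'eef_pos': array([ 0.13804463, -0.60902366,  0.24917793]), 'eef_rot': array([-1.79893124e+02, -1.32575617e-02,  1.27646372e+01]), 'contact_force': array([-0.63786535, -0.94385385, -0.27011133]), 'torque': array([-0.0157706 , -0.01128146, -0.01789304]), 'gripper_force': 0.0, 'finger_gap': 0.9996995281179175}
(array([ 1.12310965, -0.24340571,  0.96641526]), array([-0.56988394,  0.18100307, -0.80154238])) [[452.83536886   0.         249.54144029]
 [  0.         452.83536886 189.89588967]
 [  0.           0.           1.        ]]
(array([ 0.36493515, -0.0705627 ,  1.1395043 ]), array([ 0.13136332,  0.00425285, -0.99132517])) [[483.19722373   0.         260.63475115]
 [  0.         483.19722373 187.81669145]
 [  0.           0.           1.        ]]
```

View pics/s0.png

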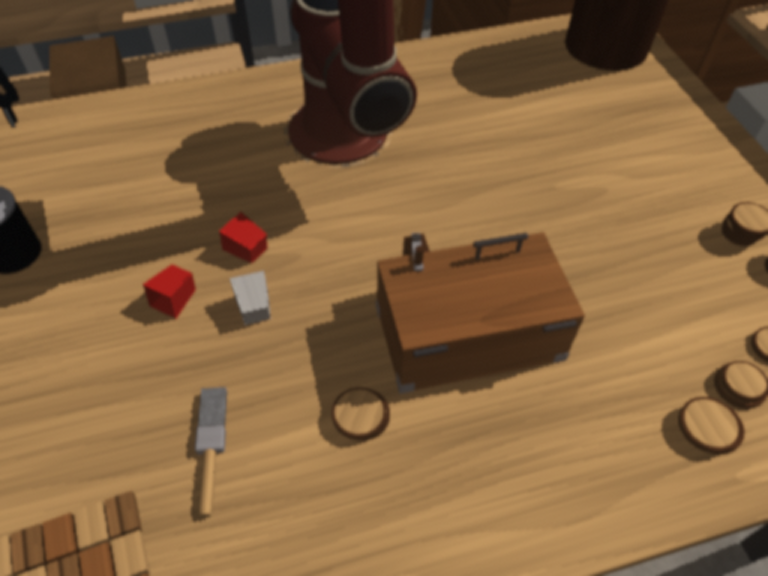

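View pics/t0.png

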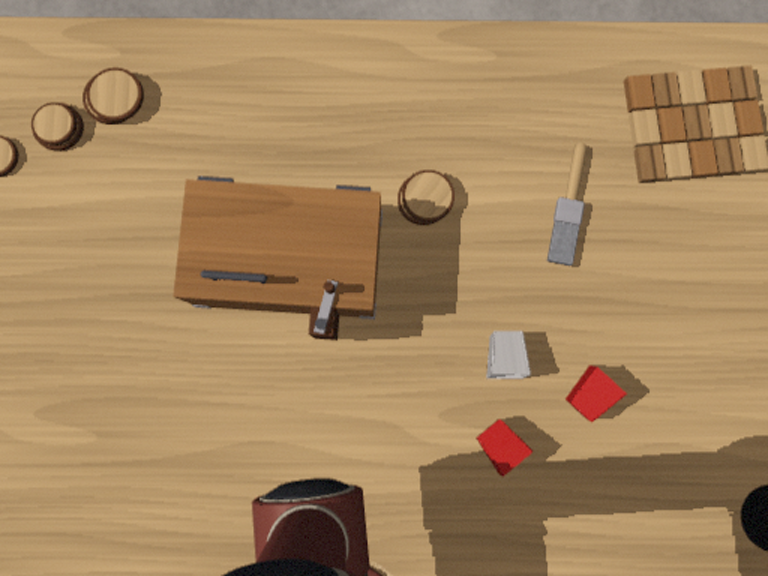

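The scene picture shows the case at right (lid about 378–580, 235–380), the cup at (250,297), two red decoys beside it, the brush at (210,450) and the slices at (360,413). The top picture shows the lid at (176–380, 180–312), the latch at (325,310), the handle at (235,276), the cup at (508,355) and the slices at (427,196).

```bash
python3 - <<'E'
from h import *
z=np.load('cams0.npz');S={k[:-1]:z[k] for k in z if k.endswith('s')};T={k[:-1]:z[k] for k in z if k.endswith('t')}
def c(d,x0,y0,w,h,s): return cv2.resize(np.ascontiguousarray(d['image'][y0:y0+h,x0:x0+w,::-1]),None,fx=s,fy=s,interpolation=cv2.INTER_CUBIC)
A=c(T,105,110,160,120,2.5); B=c(S,240,145,160,120,2.5);C=c(T,315,210,50,50,6);D=c(S,145,170,50,50,6)
top=np.hstack([A,B]);bot=np.hstack([C,D,np.zeros((300,200,3),np.uint8)])
cv2.imwrite('pics/m1.png',np.vstack([top,bot]))
# quick first estimates
f=lambda U:((U[0]+.5)/1.5-.5,(U[1]+.5)/1.5-.5)
for n,p in dict(BL=(187,180),BR=(380,192),FR=(375,312),FL=(176,297)).items():print(n,onz(T,f(p),.13))
for n,p in dict(a=(378,262),b=(545,235),c=(580,314),d=(402,347)).items():print(n,onz(S,f(p),.13))
for nm,d in(('s',S),('t',T)):
    hsv=cv2.cvtColor(d['image'],cv2.COLOR_RGB2HSV);m=((hsv[...,1]<45)&(hsv[...,2]>80)).astype(np.uint8)
    n,l,st,ce=cv2.connectedComponentsWithStats(m)
    for i in range(1,n):
        if st[i,4]>25:print(nm,st[i],ce[i],onz(d,ce[i],.05))
    for q in (0,):
        m=((hsv[...,1]>200)&(hsv[...,2]>140)&((hsv[...,0]<4)|(hsv[...,0]>176))).astype(np.uint8)
        n,l,st,ce=cv2.connectedComponentsWithStats(m)
        for i in range(1,n):
            if st[i,4]>25:print(nm,'red',st[i],ce[i],onz(d,ce[i],.03))
E
```

```text
BL [0.65345703 0.21737123 0.13      ]
BR [ 0.6376664  -0.05924269  0.13      ]
FR [ 0.465132   -0.05351638  0.13      ]
FL [0.48460953 0.22522788 0.13      ]
a [ 0.4760602  -0.04930221  0.13      ]
b [0.49639643 0.22888487 0.13      ]
c [0.65471251 0.21328029 0.13      ]
d [ 0.63680997 -0.05997364  0.13      ]
s [91  0 29  5 81] [101.24691358   1.19753086] [-0.52566793 -0.33543195  0.05      ]
s [170  36  30   7  76] [183.65789474  38.72368421] [-0.21533625 -0.08781816  0.05      ]
s [492  55  20  40 327] [505.33333333  68.98776758] [0.22121946 0.86450132 0.05      ]
s [  0 134   4  14  46] [  1.26086957 139.80434783] [ 0.10684438 -0.66094837  0.05      ]
s [154 182  25  28 511] [166.89823875 195.1037182 ] [ 0.41955676 -0.25430125  0.05      ]
s [130 259  20  42 694] [140.58789625 280.03025937] [ 0.63365435 -0.34957208  0.05      ]
s [408 352  98  32 674] [456.56083086 370.89614243] [0.99588484 0.21584587 0.05      ]
s [483 371  29  13 204] [501.17647059 379.09803922] [1.03311624 0.290487   0.05      ]
s red [147 146  30  20 332] [162.12650602 154.78915663] [ 0.26439275 -0.24367593  0.03      ]
s red [ 97 178  30  19 311] [112.03858521 186.82958199] [ 0.33868512 -0.38700731  0.03      ]
t [   0    0  512   15 6558] [269.72217139   5.96675816] [ 0.96089334 -0.09595655  0.05      ]
t [365 132  24  45 758] [376.62137203 153.5171504 ] [ 0.60039274 -0.34317146  0.05      ]
t [209 195  14  28 192] [215.69270833 208.01041667] [0.47222428 0.02506679 0.05      ]
t [324 221  30  31 789] [338.12927757 236.86058302] [ 0.40872405 -0.25110152  0.05      ]
t red [319 281  35  31 367] [335.27792916 296.20708447] [ 0.27653904 -0.24569428  0.03      ]
```

View pics/m1.png

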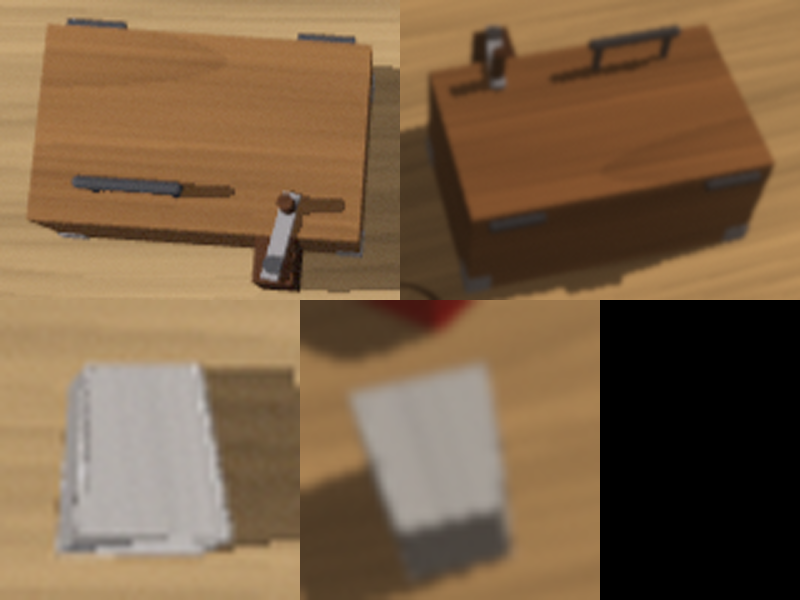

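The mosaic shows the latch knob top at (288,203) and the bar from (73,182) to (180,189) in the top-view crop. The cup's wide end (mouth) points to world −x, towards the robot, and the narrow base is at +x. That differs from the text, so I'll check it from close by.

```bash
python3 - <<'E'
from h import *
z=np.load('cams0.npz');S={k[:-1]:z[k] for k in z if k.endswith('s')};T={k[:-1]:z[k] for k in z if k.endswith('t')}
t=lambda x,y:((x+.5)/2.5-.5+105,(y+.5)/2.5-.5+110)
s=lambda x,y:((x-400+.5)/2.5-.5+240,(y+.5)/2.5-.5+145)
L=dict(knob=((288,203),(492,31)),barL=((75,182),(676,32)),barR=((180,189),(592,43)),
 FL=((30,218),(709,26)),FR=((360,241),(430,72)),BL=((48,25),(771,163)),BR=((371,44),(476,220)))
P={}
for n,(a,b) in L.items():
    p=tri([T,S],[t(*a),s(*b)]);P[n]=p
    print(n,p.round(4),'pix err',(proj(T,p)[0]-t(*a)).round(1),(proj(S,p)[0]-s(*b)).round(1))
c=np.mean([P[k] for k in('FL','FR','BL','BR')],0);v=(P['FL']-P['FR']+P['BL']-P['BR']);yaw=np.degrees(np.arctan2(-v[0],v[1]))
print('case',c,yaw)
yw=np.radians(yaw);M=np.array([[np.cos(yw),-np.sin(yw)],[np.sin(yw),np.cos(yw)]])
for n,q in dict(knob=(-.06,-.07),pivot=(-.11,-.07),handle=(-.055,.05),hinge=(.085,0)).items():print(n,c[:2]+M@q)
# cup corners, 6x crops: top face
t6=lambda x,y:((x+.5)/6-.5+315,(y-300+.5)/6-.5+210)
s6=lambda x,y:((x-300+.5)/6-.5+145,(y-300+.5)/6-.5+170)
for n,(a,b) in dict(rimL=((75,545),(488,364)),rimR=((230,545),(350,397)),baseL=((85,366),(497,512)),baseR=((200,366),(402,530))).items():
    p=tri([T,S],[t6(*a),s6(*b)]);print(n,p.round(4),(proj(T,p)[0]-t6(*a)).round(1))
p=onz(T,t6(60,552),0);print('rim bottom left z=0',p, onz(S,s6(412,580),0),onz(S,s6(508,553),0))
E
```

```text
knob [0.4919 0.0043 0.1934] pix err [0.3 0.1] [ 0.2 -0. ]
barL [0.5128 0.1818 0.1593] pix err [0.2 0.1] [ 0.2 -0. ]
barR [0.5074 0.0966 0.1641] pix err [-0.6 -0.2] [-0.6  0.1]
FL [0.4882 0.2308 0.1248] pix err [-1.4 -0.5] [-1.2  0.2]
FR [ 0.4696 -0.0494  0.126 ] pix err [-0.8 -0.2] [-0.7  0. ]
BL [0.6549 0.2193 0.1251] pix err [0.3 0.1] [ 0.3 -0.1]
BR [ 0.64   -0.0575  0.1273] pix err [-0.7 -0.2] [-0.8  0.1]
case [0.56315262 0.08581896 0.12579763] -3.436860906514623
knob [0.49906413 0.01954177]
pivot [0.44915406 0.0225392 ]
handle [0.51124896 0.1390262 ]
hinge [0.64799974 0.08072333]
rimL [ 0.3786 -0.2249  0.05  ] [-0.4 -0.1]
rimR [ 0.3788 -0.2838  0.048 ] [-0.1 -0. ]
baseL [ 0.4461 -0.2335  0.0354] [0.4 0.1]
baseR [ 0.4464 -0.2749  0.0391] [-0.4 -0.1]
rim bottom left z=0 [ 0.37625687 -0.2270651   0.        ] [ 0.44514004 -0.27532069  0.        ] [ 0.4426436  -0.23339764  0.        ]
```

```bash
cat >> h.py <<'E'
def chain(*W):
    "consecutive (pos,rpy) waypoints: each one's numbers from the one before (first from the present pose)"
    s=r.read_state(); p0=np.array(s['eef_pos']);T=R.from_euler('xyz',s['eef_rot'],degrees=True)
    for p,e in W:
        N=R.from_euler('xyz',e,degrees=True)
        print(np.round(np.r_[T.inv().apply(np.array(p)-p0)/.2,(T.inv()*N).as_rotvec()/np.pi],3).tolist()); p0=np.array(p);T=N
E
python3 - <<'E'
from h import *
z=np.load('cams0.npz');S={k[:-1]:z[k] for k in z if k.endswith('s')};T={k[:-1]:z[k] for k in z if k.endswith('t')}
px=(220.3,191.2);print('knob top',onz(T,px,.171),'lever end near pivot',onz(T,((268+.5)/2.5-.5+105,(280+.5)/2.5-.5+110),.137))
print(proj(T,[.499,.0195,.171]),proj(S,[.499,.0195,.171]),proj(S,[.499,.0195,.137]))
chain(((.23,-.45,.27),(180,0,37)),((.33,-.28,.27),(180,0,62)),((.42,-.12,.27),(180,0,86.6)),((.499,.018,.25),(180,0,86.6)))
E
```

```text
knob top [0.49447454 0.00575894 0.171     ] lever end near pivot [0.43511411 0.02477238 0.137     ]
[[213.54068577 188.94198113]] [[283.50859248 164.36673236]] [[282.60279544 173.69359117]]
[0.624, -0.674, -0.103, -0.001, -0.0, -0.135]
[0.911, -0.378, -0.0, 0.0, 0.0, -0.139]
[0.918, 0.022, 0.0, -0.0, 0.0, -0.137]
[0.712, 0.353, 0.1, 0.0, 0.0, 0.0]
```

```bash
python3 -m creep '[0.62,-0.67,-0.1,0,0,-0.135,0.6, 0.62,-0.67,-0.1,0,0,-0.135,0.6, 0.62,-0.67,-0.1,0,0,-0.135,0.6]' && python3 -m creep '[0.91,-0.38,0,0,0,-0.139,0.6, 0.91,-0.38,0,0,0,-0.139,0.6, 0.91,-0.38,0,0,0,-0.139,0.6,0.91,-0.38,0,0,0,-0.139,0.6]' && python3 -m creep '[0.92,0.02,0,0,0,-0.137,0.6, 0.92,0.02,0,0,0,-0.137,0.6, 0.92,0.02,0,0,0,-0.137,0.6,0.92,0.02,0,0,0,-0.137,0.6]'
python3 - <<'E'
from h import *
chain(((.4945,.006,.25),(180,0,86.6)))
d=cam('wrist');save(d,'w1.png',1);print(proj(d,[[.4945,.0058,.171],[.449,.0225,.137],[.511,.139,.165]]))
E
```

```text
time: 0.48
eef_pos: [0.23, -0.4496, 0.2698]
eef_rot: [-179.9, -0.0, 37.2]
contact_force: [1.0, -0.4, 0.4]
finger_gap: 0.602
gripper_force: 0.0
time: 0.98
eef_pos: [0.33, -0.2783, 0.2699]
eef_rot: [180.0, -0.0, 62.4]
contact_force: [-0.7, -0.6, -0.1]
finger_gap: 0.594
gripper_force: 0.0
time: 1.48
eef_pos: [0.4195, -0.1178, 0.2699]
eef_rot: [-180.0, -0.0, 87.1]
contact_force: [-0.7, -1.4, 0.3]
finger_gap: 0.601
gripper_force: 0.0
[0.637, 0.343, 0.1, -0.0, -0.0, 0.003]
[[ 356.99022021   25.29870697]
 [ 286.01973378   17.21912016]
 [ 392.29794479 -231.09052929]]
```

View pics/w1.png

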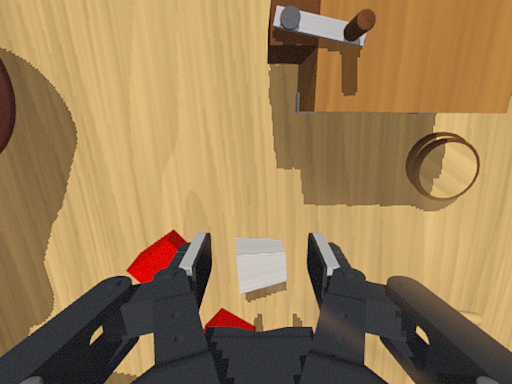

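The wrist view shows the knob's top at (361,19), the pivot cap at (290,17) and the lever already turned a little to −y. The cup at (262,265) has its narrow end at right.

```bash
python3 - <<'E'
from h import *
z=np.load('cams0.npz');T={k[:-1]:z[k] for k in z if k.endswith('t')}
d=cam('wrist')
print(onz(d,(361,19),.171),onz(d,(290,17),.14),onz(T,((270+.5)/2.5-.5+105,(264+.5)/2.5-.5+110),.145),tri([d,T],[(361,19),(220.3,191.2)]))
print('cup',[onz(d,p,.04).round(3) for p in((236,238),(240,292))],[onz(d,p,.037).round(3) for p in((280,239),(286,284))])
E
python3 -m creep '[0.64,0.34,0.1,0,0,0,0.6, 0.64,0.34,0.1,0,0,0,0.6, 0.64,0.34,0.1,0,0,0,0.6,0.64,0.34,0.1,0,0,0,0.6]'
```

```text
[0.49674278 0.00751314 0.171     ] [0.45154327 0.01978228 0.14      ] [0.44775191 0.02261817 0.145     ] [0.49308981 0.00481774 0.18190946]
cup [array([ 0.384, -0.211,  0.04 ]), array([ 0.383, -0.295,  0.04 ])] [array([ 0.443, -0.217,  0.037]), array([ 0.449, -0.288,  0.037])]
time: 2.08
eef_pos: [0.4937, 0.0026, 0.2496]
eef_rot: [-179.9, 0.0, 86.7]
contact_force: [-0.1, -0.1, -0.0]
finger_gap: 0.597
gripper_force: 0.0
```

```bash
python3 -m creep '[0.02,0.01,0.2,0,0,0,0.6,0.02,0.01,0.4,0,0,0,0.6,0.02,0.01,0.4,0,0,0,0.1,0.02,0.01,0.4,0,0,0,0,0.02,0.01,0.4,0,0,0,0]' 30; python3 - <<'E'
from h import *
a=cam('top');save(a,'t2.png',4,(170,150,300,260))
E
```

```text
time: 2.7
eef_pos: [0.4985, 0.0058, 0.1723]
eef_rot: [179.5, 0.1, 86.7]
contact_force: [9.4, -3.2, -8.9]
finger_gap: 0.142
gripper_force: 31.3
```

```bash
python3 -m creep '[-0.065,-0.026,0,0,0,0,0,-0.12,-0.069,0,0,0,0,0,-0.162,-0.125,0,0,0,0,0,-0.186,-0.191,0,0,0,0,0,-0.192,-0.257,0,0,0,0,0]' 30; python3 -m creep '[0,0,0,0,0,0,0.4,0,0,0,0,0,0,0.4,0,0,-0.3,0,0,0,0.6]'; python3 - <<'E'
from h import *
a=cam('top');save(a,'t3.png',4,(150,120,330,260))
E
```

```text
time: 3.38
eef_pos: [0.4441, -0.0316, 0.173]
eef_rot: [179.6, 0.4, 86.6]
contact_force: [3.6, -2.0, -4.1]
finger_gap: 0.142
gripper_force: 31.0
time: 3.75
eef_pos: [0.4396, -0.0272, 0.2263]
eef_rot: [-179.4, -0.1, 86.8]
contact_force: [1.0, 0.5, 0.1]
finger_gap: 0.593
gripper_force: 0.0
```

View pics/t3.png

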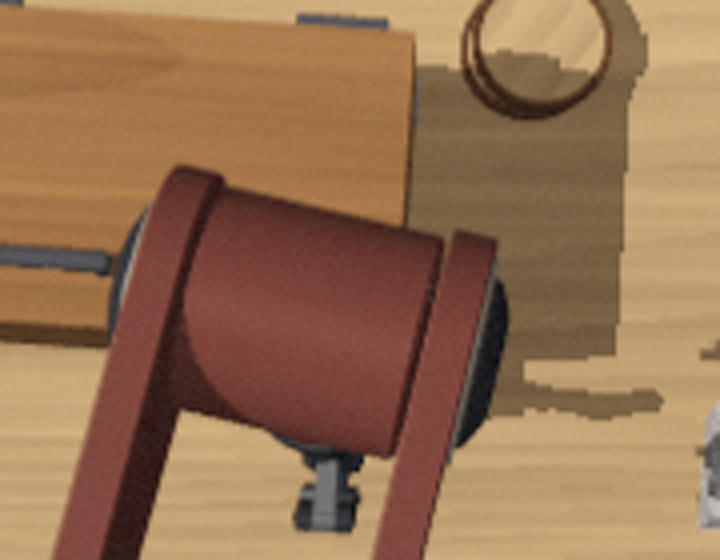

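```bash
cat > lid.py <<'E'
from h import *
yaw=-3.44; C=R.from_euler('z',yaw,degrees=True)
hin=np.array([.648,.0807,.12])
bar0=np.array([-.14,.058-.008+.0,.045])  # in hinge frame (case axes)
def pose(th,t=20,off=0.):
    L=R.from_euler('y',th,degrees=True)
    base=R.from_euler('xyz',(180,0,90),degrees=True)
    rot=C*L*R.from_euler('y',-t,degrees=True)*base
    p=hin+C.apply(L.apply(bar0))
    return p-off*rot.as_matrix()[:,2],rot
def nums(frm,to):
    return np.round(np.r_[frm[1].inv().apply(to[0]-frm[0])/.2,(frm[1].inv()*to[1]).as_rotvec()/np.pi],3).tolist()
def now():
    s=r.read_state();return np.array(s['eef_pos']),R.from_euler('xyz',s['eef_rot'],degrees=True)
E
python3 - <<'E'
from lid import *
print(pose(0)[0])
a=pose(0,20,.07);print(a[0],nums(now(),a));print(nums(a,pose(0)))
b=pose(0)
for th in(10,20,30,40,50):print(th,nums(b,pose(th)))
b=pose(50)
for th in(60,70,80):print(th,nums(b,pose(th)),pose(th)[0])
E
```

```text
[0.51125242 0.13901037 0.165     ]
[0.48735415 0.14044693 0.23077848] [0.855, 0.163, 0.043, -0.108, 0.0, 0.001]
[0.0, 0.0, 0.35, 0.0, 0.0, 0.0]
10 [0.0, 0.087, -0.094, 0.056, -0.0, 0.0]
20 [0.0, 0.189, -0.171, 0.111, -0.0, -0.0]
30 [-0.0, 0.303, -0.23, 0.167, -0.0, 0.0]
40 [0.0, 0.426, -0.268, 0.222, -0.0, -0.0]
50 [0.0, 0.553, -0.284, 0.278, -0.0, -0.0]
60 [-0.0, 0.087, -0.094, 0.056, -0.0, -0.0] [0.62002721 0.13247174 0.26374356]
70 [-0.0, 0.189, -0.171, 0.111, -0.0, 0.0] [0.6454136  0.13094573 0.26694787]
80 [-0.0, 0.303, -0.23, 0.167, -0.0, -0.0] [0.67096972 0.12940951 0.26568725]
```

```bash
python3 -m creep '[0.3,0.05,-0.1,-0.05,0,0,0.35,0.6,0.1,0,-0.108,0,0,0.35,0.855,0.163,0.043,-0.108,0,0,0.35,0.855,0.163,0.043,-0.108,0,0,0.35]'; python3 - <<'E'
from lid import *
print(nums(now(),pose(0,20,.05)),nums(now(),pose(0)))
d=cam('wrist');a=cam('scene')
save(a,'s4.png',4,(250,100,400,230))
E
```

```text
time: 4.3
eef_pos: [0.4841, 0.1444, 0.2212]
eef_rot: [160.6, -0.0, 87.1]
contact_force: [-0.6, -0.6, 0.5]
finger_gap: 0.344
gripper_force: 0.0
[-0.019, 0.033, 0.06, -0.003, -0.001, 0.003] [-0.02, 0.036, 0.31, -0.003, -0.001, 0.003]
```

View pics/s4.png

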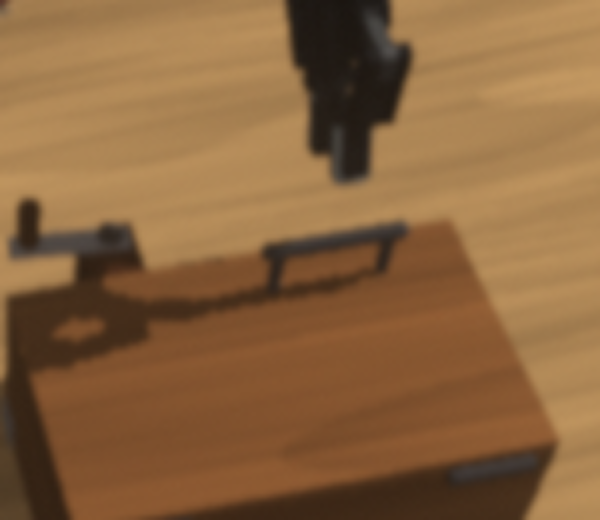

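The picture shows the latch lever parallel to the front wall (pivot (110,235), knob (28,222)), so it is clear. The fingers are above the bar (340,240).

```bash
python3 -m creep '[-0.02,0.035,0.1,0,0,0,0.35,-0.02,0.035,0.31,0,0,0,0.35,-0.02,0.035,0.31,0,0,0,0.35,-0.02,0.035,0.31,0,0,0,0,-0.02,0.035,0.31,0,0,0,0]' 60;python3 -m creep '[0,0,0,0,0,0,0]'
```

```text
time: 5.03
eef_pos: [0.512, 0.1347, 0.1674]
eef_rot: [160.5, 0.0, 86.7]
contact_force: [-3.3, -3.4, 1.5]
finger_gap: 0.104
gripper_force: 58.4
time: 5.15
eef_pos: [0.5119, 0.1347, 0.1672]
eef_rot: [160.5, 0.1, 86.7]
contact_force: [-4.6, -5.1, 3.3]
finger_gap: 0.105
gripper_force: 58.7
```

Gripped the bar (gap 9 mm). Now the arc.

```bash
python3 -m creep '[0,0.087,-0.094,0.056,0,0,0,0,0.189,-0.171,0.111,0,0,0,0,0.303,-0.23,0.167,0,0,0,0,0.426,-0.268,0.222,0,0,0,0,0.553,-0.284,0.278,0,0,0]' 60; python3 - <<'E'
from lid import *
n=now();print(nums(n,pose(50)));
for th in(50,60,70,80):print(th,nums(n,pose(th)),pose(th)[0])
E
```

```text
time: 5.78
eef_pos: [0.5981, 0.1295, 0.2585]
eef_rot: [-149.3, 0.1, 86.7]
contact_force: [-2.0, -2.7, -2.6]
finger_gap: 0.104
gripper_force: 61.1
[0.021, -0.006, 0.017, -0.004, 0.001, 0.001]
50 [0.021, -0.006, 0.017, -0.004, 0.001, 0.001] [0.59558193 0.13394119 0.25617166]
60 [0.021, 0.08, -0.078, 0.051, 0.001, 0.0] [0.62002721 0.13247174 0.26374356]
70 [0.021, 0.181, -0.157, 0.107, 0.001, 0.0] [0.6454136  0.13094573 0.26694787]
80 [0.02, 0.294, -0.217, 0.163, 0.001, 0.0] [0.67096972 0.12940951 0.26568725]
```

```bash
python3 -m creep '[0,0.087,-0.094,0.056,0,0,0,0,0.189,-0.171,0.111,0,0,0,0,0.303,-0.23,0.167,0,0,0]' 60; python3 - <<'E'
from lid import *
print(r.read_state()['q'].round(1))
E
```

```text
time: 6.15
eef_pos: [0.6739, 0.125, 0.2672]
eef_rot: [-119.3, 0.1, 86.7]
contact_force: [-1.9, -0.9, 1.9]
finger_gap: 0.102
gripper_force: 61.3
[  2.4  45.5  48.9   8.8 145.9  10.2]
```

```bash
python3 -m creep '[0,0,0,0,0,0,0,0,0.043,-0.045,0,0,0,0,0,0.087,-0.094,0,0,0,0,0,0.14,-0.135,0,0,0,0,0,0.189,-0.171,0,0,0,0]' 20; python3 - <<'E'
from lid import *
print(r.read_state()['q'].round(1),r.read_state()['torque'])
a=cam('scene');save(a,'s5.png',2.5,(200,30,440,270))
E
```

```text
time: 6.78
eef_pos: [0.7212, 0.1223, 0.2534]
eef_rot: [-119.4, 0.0, 86.7]
contact_force: [-1.9, -5.3, 9.1]
finger_gap: 0.103
gripper_force: 59.9
[  2.1  53.7  37.6   9.1 148.9  10.5] [-0.27218221  1.33155389  0.78554649]
```

View pics/s5.png

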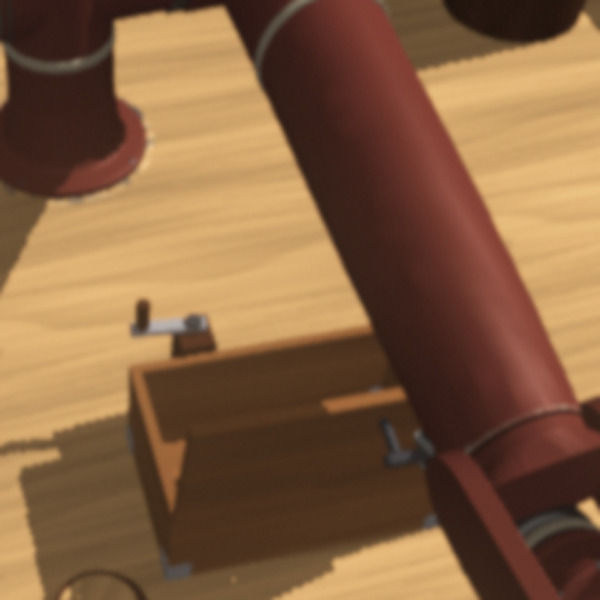

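The lid stands beyond upright: the case's inside shows, and the bar is at the hand near (405,445). The bar's position gives a lid angle of about 1.76 rad.

```bash
python3 -m creep '[0,0,0,0,0,0,0.22,0,0,0,0,0,0,0.22,0,0,-0.2,0,0,0,0.22,0,0,-0.45,0,0,0,0.22,0,0,-0.45,0,0,0,0.22]'; python3 - <<'E'
from lid import *
print(r.read_state()['q'].round(1))
chain(((.75,.12,.42),(180,0,86.6)),((.60,.0,.42),(180,0,86.6)))
E
```

```text
time: 7.45
eef_pos: [0.7536, 0.118, 0.2642]
eef_rot: [-122.7, -0.5, 86.0]
contact_force: [-0.8, 0.0, 0.8]
finger_gap: 0.221
gripper_force: 0.0
[  1.6  57.7  29.1   9.9 150.   11.3]
[0.015, -0.665, -0.405, -0.318, -0.004, -0.002]
[-0.643, -0.713, -0.0, 0.0, 0.0, 0.0]
```

```bash
python3 -m creep '[0.01,-0.25,-0.15,-0.05,0,0,0.25,0.01,-0.5,-0.3,-0.11,0,0,0.25,0.015,-0.665,-0.405,-0.17,0,0,0.25,0.015,-0.665,-0.405,-0.23,0,0,0.25,0.015,-0.665,-0.405,-0.29,0,0,0.25]'; python3 - <<'E'
from lid import *
print(r.read_state()['q'].round(1))
chain(((.60,.0,.42),(180,0,60)),((.50,-.17,.35),(180,0,30)),((.41,-.25,.25),(180,0,0)))
E
```

```text
time: 8.07
eef_pos: [0.7497, 0.1204, 0.4214]
eef_rot: [-175.1, -0.5, 86.1]
contact_force: [-0.1, -0.2, -1.4]
finger_gap: 0.252
gripper_force: 0.0
[  3.2  22.3  54.3   1.1 108.2   7.4]
[-0.652, -0.703, 0.062, -0.027, 0.004, 0.145]
[-0.986, -0.008, 0.35, -0.0, -0.0, 0.167]
[-0.59, 0.121, 0.5, 0.0, -0.0, 0.167]
```

```bash
python3 -m creep '[-0.652,-0.703,0.062,-0.027,0,0.145,0.9,-0.652,-0.703,0.062,-0.027,0,0.145,0.9,-0.652,-0.703,0.062,-0.027,0,0.145,0.9,-0.652,-0.703,0.062,-0.027,0,0.145,0.9]'; python3 -m creep '[-0.986,0,0.35,0,0,0.167,1,-0.986,0,0.35,0,0,0.167,1,-0.986,0,0.35,0,0,0.167,1,-0.986,0,0.35,0,0,0.167,1,-0.986,0,0.35,0,0,0.167,1]';  python3 - <<'E'
from lid import *
d=cam('wrist');t=cam('top');s=cam('scene')
np.savez('cams1.npz',**{k+n:v for n,d in(('s',s),('t',t),('w',d)) for k,v in d.items()})
save(d,'w6.png',1.5)
print(r.read_state()['eef_pos'])
E
```

```text
time: 8.57
eef_pos: [0.5966, -0.0015, 0.4188]
eef_rot: [-179.6, 1.0, 59.8]
contact_force: [-0.1, -0.4, -0.3]
finger_gap: 0.9
gripper_force: 0.0
time: 9.2
eef_pos: [0.5001, -0.1722, 0.3514]
eef_rot: [180.0, 1.0, 29.8]
contact_force: [0.2, 1.0, -0.7]
finger_gap: 1.0
gripper_force: 0.0
[ 0.5013062  -0.17089491  0.35301615]
```

View pics/w6.png

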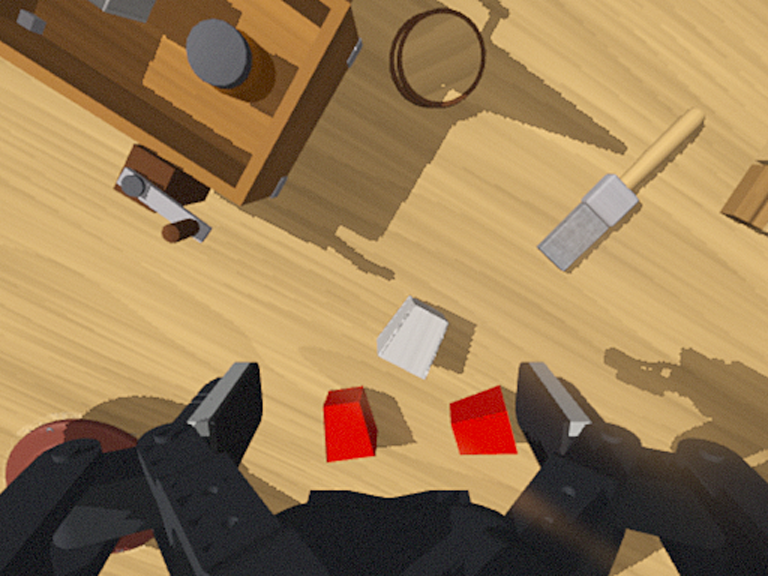

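The wrist view shows the jar at (220,52) in the right half, and the twin just in view at (125,5) in the left half. The cup at (413,338) has its narrow base towards +x. The latch is clear.

```bash
python3 - <<'E'
from h import *
chain(((.44,-.235,.22),(180,-20,12)),((.408,-.254,.14),(180,-40,0)),((.411,-.254,.030),(180,-40,0)))
E
```

```text
[-0.415, 0.123, 0.672, -0.016, 0.115, 0.099]
[-0.302, 0.06, 0.316, -0.034, 0.111, 0.058]
[-0.342, -0.0, 0.431, 0.0, 0.0, 0.0]
```

```bash
python3 -m creep '[-0.415,0.123,0.672,-0.016,0.115,0.099,1,-0.415,0.123,0.672,-0.016,0.115,0.099,1,-0.415,0.123,0.672,-0.016,0.115,0.099,1]'; python3 -m creep '[-0.302,0.06,0.316,-0.034,0.111,0.058,1,-0.302,0.06,0.316,-0.034,0.111,0.058,1,-0.302,0.06,0.316,-0.034,0.111,0.058,1,-0.302,0.06,0.316,-0.034,0.111,0.058,1]'; python3 - <<'E'
from h import *
print(r.read_state()['q'].round(1))
chain(((.411,-.254,.030),(180,-40,0)))
d=cam('wrist');save(d,'w7.png',1.5)
E
```

```text
time: 9.72
eef_pos: [0.4379, -0.235, 0.2168]
eef_rot: [-179.9, -20.0, 11.8]
contact_force: [0.8, -0.5, 0.6]
finger_gap: 0.998
gripper_force: 0.0
time: 10.22
eef_pos: [0.4084, -0.2557, 0.1422]
eef_rot: [179.6, -40.1, 0.3]
contact_force: [0.6, -0.8, 1.3]
finger_gap: 0.998
gripper_force: 0.0
[-58.8 -30.3 136.8  40.7  57.4  13.4]
[-0.351, -0.011, 0.438, 0.001, -0.0, 0.001]
```

View pics/w7.png

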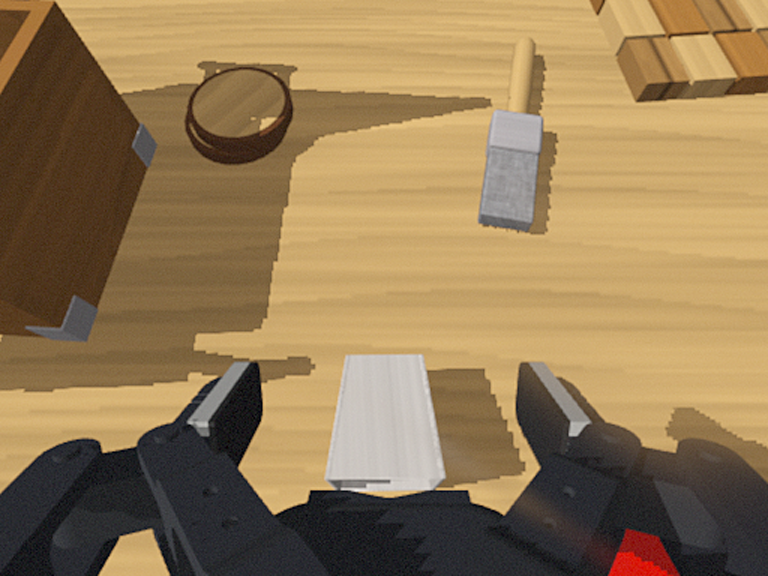

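The wrist view shows the cup centred between the pads (385 against 388) and squarely aligned, with its wide end at the bottom, towards the robot. Going down.

```bash
python3 -m creep '[-0.17,0,0.21,0,0,0,1,-0.35,-0.01,0.43,0,0,0,1,-0.35,-0.01,0.43,0,0,0,1]'; python3 - <<'E'
from h import *
print(r.read_state()['q'].round(1))
E
```

```text
time: 10.65
eef_pos: [0.4086, -0.2505, 0.0255]
eef_rot: [-179.5, -39.7, -0.2]
contact_force: [-0.1, -0.4, 0.5]
finger_gap: 0.999
gripper_force: 0.0
[-58.4 -14.4 139.   50.8  44.9  -2.4]
```

```bash
python3 -m creep '[0,0,0,0,0,0,0.6,0,0,0,0,0,0,0.3,0,0,0,0,0,0,0.3,0,0,0,0,0,0,0.3,0,0,0,0,0,0,0.3]' 30; python3 - <<'E'
from h import *
chain(((.43,-.254,.10),(180,-25,0)),((.47,-.254,.10),(180,25,0)),((.47,-.254,.10),(180,50,0)))
E
```

```text
time: 11.28
eef_pos: [0.411, -0.2561, 0.0338]
eef_rot: [179.3, -40.3, 0.3]
contact_force: [0.5, 2.3, 5.4]
finger_gap: 0.642
gripper_force: 29.1
[0.287, -0.008, -0.191, 0.003, -0.085, 0.001]
[0.181, -0.0, 0.085, 0.0, -0.278, -0.0]
[0.0, 0.0, 0.0, -0.0, -0.139, -0.0]
```

```bash
python3 -m creep '[0.14,0,-0.1,0,-0.03,0,0.3,0.287,0,-0.19,0,-0.085,0,0.3,0.287,0,-0.19,0,-0.085,0,0.3]' 40;python3 -m creep '[0.1,0,0.04,0,-0.056,0,0.3,0.181,0,0.085,0,-0.112,0,0.3,0.181,0,0.085,0,-0.168,0,0.3,0.181,0,0.085,0,-0.224,0,0.3,0.181,0,0.085,0,-0.278,0,0.3]'; python3 -m creep '[0,0,0,0,-0.056,0,0.3,0,0,0,0,-0.112,0,0.3,0,0,0,0,-0.139,0,0.3,0,0,0,0,-0.139,0,0.3]'; python3 - <<'E'
from h import *
print(r.read_state()['q'].round(1))
s=cam('scene')
for n,d in(('s',s),):
    hsv=cv2.cvtColor(d['image'],cv2.COLOR_RGB2HSV);m=((hsv[...,1]<45)&(hsv[...,2]>80)).astype(np.uint8)
    nn,l,st,ce=cv2.connectedComponentsWithStats(m)
    print([(st[i].tolist(),ce[i].round(0)) for i in range(1,nn) if st[i,4]>60])
print(proj(s,[.47,-.254,.1]))
save(s,'s8.png',6,(140,140,230,230))
E
```

```text
time: 11.65
eef_pos: [0.4323, -0.2561, 0.1026]
eef_rot: [179.2, -25.2, 0.4]
contact_force: [0.2, -0.2, -1.6]
finger_gap: 0.643
gripper_force: 40.1
time: 12.28
eef_pos: [0.4683, -0.2532, 0.0954]
eef_rot: [179.9, 25.5, -0.1]
contact_force: [0.8, 0.3, -1.0]
finger_gap: 0.642
gripper_force: 40.3
time: 12.78
eef_pos: [0.4677, -0.2528, 0.0931]
eef_rot: [-180.0, 50.4, -0.1]
contact_force: [0.1, -0.1, -0.7]
finger_gap: 0.644
gripper_force: 40.5
[-26.7  28.7  87.3 -21.5 109.9  64.6]
[([91, 0, 30, 5, 85], array([102.,   1.])), ([141, 10, 12, 19, 149], array([147.,  19.])), ([100, 16, 13, 19, 153], array([106.,  25.])), ([11, 30, 17, 18, 166], array([19., 38.])), ([485, 56, 27, 44, 728], array([501.,  73.])), ([0, 125, 11, 23, 178], array([  4., 136.])), ([259, 158, 16, 5, 68], array([267., 160.])), ([163, 181, 19, 15, 179], array([170., 189.])), ([130, 258, 21, 44, 682], array([141., 281.])), ([407, 352, 100, 32, 739], array([457., 371.])), ([481, 371, 31, 13, 228], array([500., 379.]))]
[[167.64852656 199.09456914]]
```

View pics/s8.png

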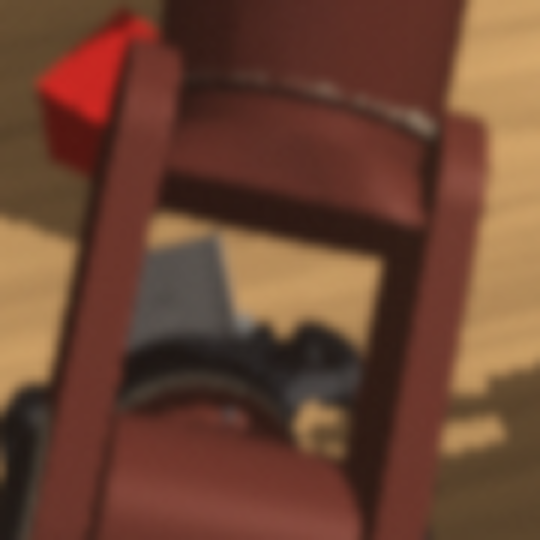

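```bash
python3 - <<'E'
from h import *
chain(((.468,-.254,.052),(180,43.7,0)),((.468,-.254,.042),(180,43.7,0)),((.468,-.254,.038),(180,43.7,0)))
E
python3 -m creep '[0,0,0,0,0.02,0,0.3,0,0,0,0,0.037,0,0.3]'; python3 - <<'E'
from h import *
chain(((.468,-.254,.052),(180,43.7,0)))
E
```

```text
[0.162, 0.004, 0.133, -0.0, 0.037, -0.001]
[0.035, -0.0, 0.036, 0.0, 0.0, 0.0]
[0.014, -0.0, 0.014, 0.0, 0.0, 0.0]
time: 13.08
eef_pos: [0.4681, -0.2534, 0.0955]
eef_rot: [179.8, 43.4, -0.2]
contact_force: [0.4, -0.1, -1.2]
finger_gap: 0.643
gripper_force: 40.3
[0.149, 0.002, 0.158, 0.0, -0.002, -0.001]
```

```bash
python3 -m creep '[0.07,0,0.08,0,0,0,0.3,0.15,0,0.158,0,0,0,0.3,0.15,0,0.158,0,0,0,0.3]'; python3 -m creep '[0.016,0,0.016,0,0,0,0.3,0.032,0,0.032,0,0,0,0.3,0.032,0,0.032,0,0,0,0.3]' 25; python3 -m creep '[0.007,0,0.007,0,0,0,0.3,0.014,0,0.014,0,0,0,0.3]'; python3 -m creep '[0.007,0,0.007,0,0,0,0.3,0.007,0,0.007,0,0,0,0.3]'
```

```text
time: 13.45
eef_pos: [0.4659, -0.2521, 0.0474]
eef_rot: [-179.9, 44.0, -0.0]
contact_force: [0.4, -0.6, -1.8]
finger_gap: 0.643
gripper_force: 40.3
time: 13.82
eef_pos: [0.4684, -0.2533, 0.0417]
eef_rot: [179.8, 43.7, -0.2]
contact_force: [0.3, 0.2, -1.5]
finger_gap: 0.646
gripper_force: 40.3
time: 14.08
eef_pos: [0.4686, -0.2534, 0.0385]
eef_rot: [179.8, 43.7, -0.2]
contact_force: [0.2, 1.7, 6.4]
finger_gap: 0.643
gripper_force: 39.9
time: 14.32
eef_pos: [0.469, -0.2534, 0.0384]
eef_rot: [179.8, 43.8, -0.3]
contact_force: [-0.1, 2.2, 9.2]
finger_gap: 0.64
gripper_force: 39.8
```

```bash
python3 -m creep '[0,0,0,0,0,0,0.75,0,0,0,0,0,0,1,0,0,0,0,0,0,1,0,0,0,0,0,0,1]'; python3 -m creep '[0,0,-0.2,0,0,0,1,0,0,-0.5,0,0,0,1,0,0,-0.7,0,0,0,1]'; python3 - <<'E'
from h import *
chain(((.50,-.10,.25),(180,0,20)),((.50,-.10,.30),(180,0,20)),((.461,-.2534,.2),(180,0,0)))
print(r.read_state()['q'].round(1))
E
```

```text
time: 14.82
eef_pos: [0.4683, -0.2533, 0.0357]
eef_rot: [179.8, 43.7, -0.2]
contact_force: [0.0, -0.4, 0.5]
finger_gap: 1.0
gripper_force: 0.0
time: 15.2
eef_pos: [0.567, -0.2535, 0.1393]
eef_rot: [179.7, 43.6, -0.3]
contact_force: [0.4, -0.1, 0.4]
finger_gap: 1.004
gripper_force: 0.0
[-0.627, -0.765, -0.171, -0.041, 0.24, -0.106]
[0.0, 0.0, -0.25, 0.0, 0.0, 0.0]
[-0.446, 0.654, 0.5, 0.0, -0.0, 0.111]
[-24.1  32.5  74.4 -17.9 112.9  65. ]
```

```bash
python3 - <<'E'
from h import *
chain(((.53,-.2,.29),(180,10,0)),((.47,-.04,.40),(180,0,0)),((.45,.14,.40),(180,0,0)))
E
```

```text
[-0.654, -0.265, -0.419, 0.001, 0.187, -0.001]
[-0.391, -0.8, -0.49, 0.0, 0.056, 0.0]
[-0.1, -0.9, -0.0, 0.0, 0.0, 0.0]
```

```bash
python3 -m creep '[-0.654,-0.265,-0.42,0,0.06,0,1,-0.654,-0.265,-0.42,0,0.12,0,1,-0.654,-0.265,-0.42,0,0.187,0,1,-0.654,-0.265,-0.42,0,0.187,0,1]' >/dev/null; python3 -m creep '[-0.39,-0.8,-0.49,0,0.056,0,1,-0.39,-0.8,-0.49,0,0.056,0,1,-0.39,-0.8,-0.49,0,0.056,0,1,-0.39,-0.8,-0.49,0,0.056,0,1]';python3 -m creep '[-0.1,-0.9,0,0,0,0,1,-0.1,-0.9,0,0,0,0,1,-0.1,-0.9,0,0,0,0,1,-0.1,-0.9,0,0,0,0,1]'; python3 - <<'E'
from h import *
w=cam('wrist');t=cam('top');s=cam('scene')
np.savez('cams2.npz',**{k+n:v for n,d in(('s',s),('t',t),('w',w)) for k,v in d.items()})
def c(d,x0,y0,x1,y1,W,H): return cv2.resize(np.ascontiguousarray(d['image'][y0:y1,x0:x1,::-1]),(W,H),interpolation=cv2.INTER_CUBIC)
pt=proj(t,[.461,-.2534,.066])[0].astype(int);ps=proj(s,[.461,-.2534,.066])[0].astype(int);print(pt,ps)
A=cv2.resize(np.ascontiguousarray(w['image'][...,::-1]),(512,384))
B=c(t,pt[0]-24,pt[1]-16,pt[0]+24,pt[1]+32,288,288);D=c(s,ps[0]-24,ps[1]-16,ps[0]+24,ps[1]+32,288,288)
o=np.zeros((580,800,3),np.uint8);o[:384,:512]=A;o[:288,512:]=B;o[288:576,512:]=D
cv2.imwrite('pics/m9.png',o)
E
```

```text
time: 16.2
eef_pos: [0.4691, -0.0378, 0.3999]
eef_rot: [179.8, -0.2, 0.1]
contact_force: [-0.1, 0.1, -0.2]
finger_gap: 1.003
gripper_force: 0.0
time: 16.7
eef_pos: [0.4491, 0.1429, 0.3951]
eef_rot: [179.8, 0.2, 0.2]
contact_force: [0.1, -0.8, -0.6]
finger_gap: 0.999
gripper_force: 0.0
[339 213] [169 204]
```

View pics/m9.png

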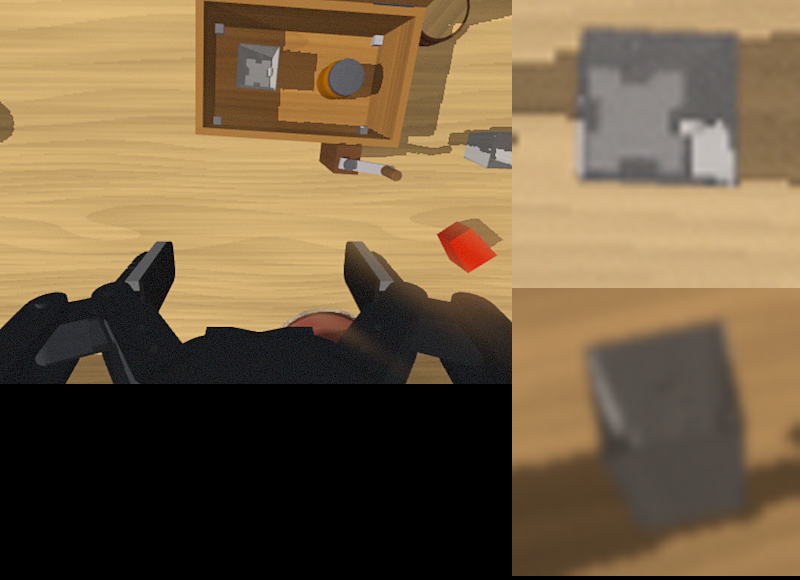

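The montage shows the cup standing upright and free (top-view rim corners about (580,28)–(738,185)), the twin at (258,67) in the wrist view, and the jar at (345,77). That was my eleventh picture, one over the limit of ten, so from here I measure by numbers only.

```bash
cat > meas.py <<'E'
from h import *
def square(d,p,z,rad=70):
    "grey square rim near world point p, at height z: centre, sides (mm), yaw"
    u,v=proj(d,p)[0]; hsv=cv2.cvtColor(d['image'],cv2.COLOR_RGB2HSV)
    m=(hsv[...,1]<60).astype(np.uint8); yy,xx=np.mgrid[:384,:512]; m[(abs(xx-u)>rad)|(abs(yy-v)>rad)]=0
    m=cv2.morphologyEx(m,cv2.MORPH_OPEN,np.ones((3,3)))
    n,l,st,ce=cv2.connectedComponentsWithStats(m)
    i=1+np.argmax([st[k,4]-20*np.hypot(*(ce[k]-(u,v))) for k in range(1,n)])
    c=max(cv2.findContours((l==i).astype(np.uint8),cv2.RETR_EXTERNAL,cv2.CHAIN_APPROX_NONE)[0],key=cv2.contourArea)[:,0]
    P=np.array([onz(d,q,z)[:2] for q in c])*1e3
    (cx,cy),(w,h),a=cv2.minAreaRect(P.astype(np.float32))
    print('centre',round(cx,1),round(cy,1),'sides',round(w,1),round(h,1),'yaw',round((a+45)%90-45,2),'px',(u,v),st[i].tolist())
E
python3 - <<'E'
from meas import *
z=np.load('cams2.npz');D={n:{k[:-1]:z[k] for k in z if k.endswith(n)} for n in 'stw'}
c,v=ray(D['w'],(256,192));print('wrist cam',c,v)
square(D['w'],[.56,.15,.076],.076,40);square(D['t'],[.461,-.2534,.066],.066,30)
E
```

```text
wrist cam [0.52114069 0.14345716 0.51837886] [-0.27454999  0.00567087 -0.96155611]
centre 580.1 144.2 sides 57.5 57.3 yaw -4.71 px (np.float64(253.41867294137336), np.float64(81.89310420404273)) [237, 43, 43, 47, 1761]
centre 457.8 -251.2 sides 57.9 55.8 yaw -0.79 px (np.float64(339.9371225052544), np.float64(213.03459379277228)) [326, 202, 27, 26, 653]
```

```bash
python3 -m creep '[0.295,0,0.125,0,0,0,1,0.295,0,0.125,0,0,0,1,0.295,0,0.125,0,0,0,1,0.295,0,0.125,0,0,0,1]'; python3 - <<'E'
from meas import *
d=cam('wrist');print(ray(d,(0,0))[0],r.read_state()['eef_pos'])
square(d,[.58,.144,.076],.076,50)
d=cam('wrist');square(d,[.58,.144,.076],.076,50)
chain(((.45,.0,.40),(180,0,0)),((.40,-.15,.38),(180,0,0)),((.386,-.2525,.36),(180,0,0)))
E
```

```text
time: 17.35
eef_pos: [0.5084, 0.1396, 0.3739]
eef_rot: [179.9, -0.2, -0.2]
contact_force: [-0.8, 0.7, -0.7]
finger_gap: 0.997
gripper_force: 0.0
[0.57968753 0.13957369 0.49760169] [0.50833423 0.13987653 0.37411896]
centre 579.9 144.2 sides 57.5 57.7 yaw -4.47 px (np.float64(255.0238663350755), np.float64(111.74983327058588)) [234, 89, 43, 45, 1716]
centre 580.0 144.3 sides 57.4 57.6 yaw -4.98 px (np.float64(255.2400304389926), np.float64(111.78201937847774)) [234, 89, 44, 46, 1715]
[-0.289, 0.701, -0.129, 0.001, -0.001, -0.001]
[-0.25, 0.75, 0.1, 0.0, 0.0, 0.0]
[-0.07, 0.512, 0.1, 0.0, 0.0, 0.0]
```

```bash
python3 -m creep '[-0.29,0.7,-0.13,0,0,0,1,-0.29,0.7,-0.13,0,0,0,1,-0.29,0.7,-0.13,0,0,0,1]' >/dev/null; python3 -m creep '[-0.25,0.75,0.1,0,0,0,1,-0.25,0.75,0.1,0,0,0,1,-0.25,0.75,0.1,0,0,0,1]'>/dev/null;python3 -m creep '[-0.07,0.51,0.1,0,0,0,1,-0.07,0.51,0.1,0,0,0,1,-0.07,0.51,0.1,0,0,0,1,-0.07,0.51,0.1,0,0,0,1]'; python3 - <<'E'
from meas import *
d=cam('wrist');print(ray(d,(0,0))[0])
for i in range(2):
    square(d,[.459,-.252,.066],.066,50);d=cam('wrist')
E
```

```text
time: 18.7
eef_pos: [0.3859, -0.2509, 0.3602]
eef_rot: [179.8, -0.1, -0.1]
contact_force: [0.3, 0.2, 0.1]
finger_gap: 1.001
gripper_force: 0.0
[ 0.45734682 -0.25080375  0.48378194]
centre 461.8 -252.7 sides 56.6 56.3 yaw -1.17 px (np.float64(258.7519456326732), np.float64(110.43538582703827)) [239, 87, 42, 43, 1724]
centre 462.0 -252.6 sides 56.9 56.3 yaw -1.12 px (np.float64(258.9517649468107), np.float64(110.64548016522667)) [239, 87, 42, 43, 1733]
```

```bash
python3 - <<'E'
from h import *
chain(((.462,-.2527,.2),(180,0,-1.1)),((.462,-.2527,.055),(180,0,-1.1)))
E
python3 -m creep '[0.38,0.01,0.8,0,0,0.005,1,0.38,0.01,0.8,0,0,0.005,1,0.38,0.01,0.8,0,0,0.005,1,0.38,0.01,0.8,0,0,0.005,1]'; python3 - <<'E'
from h import *
chain(((.462,-.2527,.055),(180,0,-1.1)))
E
```

```text
[0.377, 0.009, 0.802, 0.001, -0.001, 0.006]
[-0.0, -0.0, 0.725, 0.0, 0.0, 0.0]
time: 19.35
eef_pos: [0.4609, -0.2512, 0.1947]
eef_rot: [-179.8, 0.4, -0.8]
contact_force: [0.1, 0.2, 0.6]
finger_gap: 1.001
gripper_force: 0.0
[0.01, 0.01, 0.698, -0.001, 0.002, 0.002]
```

```bash
python3 -m creep '[0,0,0.3,0,0,0,1,0,0,0.6,0,0,0,1,0,0,0.72,0,0,0,1,0,0,0.72,0,0,0,1]'; python3 -m creep '[0,0,0,0,0,0,0.8,0,0,0,0,0,0,0.6,0,0,0,0,0,0,0.3,0,0,0,0,0,0,0.3,0,0,0,0,0,0,0.3]' 30
```

```text
time: 19.85
eef_pos: [0.462, -0.2539, 0.0558]
eef_rot: [179.9, 0.0, -0.9]
contact_force: [0.1, -1.1, -0.3]
finger_gap: 0.996
gripper_force: 0.0
time: 20.48
eef_pos: [0.4642, -0.2555, 0.0589]
eef_rot: [179.7, -0.3, -1.0]
contact_force: [-0.5, 1.4, 5.6]
finger_gap: 0.666
gripper_force: 31.1
```

```bash
python3 -m creep '[0,0,-0.15,0,0,0,0.3,0,0,-0.4,0,0,0,0.3,0,0,-0.7,0,0,0,0.3,0,0,-1,0,0,0,0.3,0,0,-1,0,0,0,0.3]' 40; python3 -m creep '[0.07,-0.25,-0.1,0,0,0,0.3,0.138,-0.5,-0.2,0,0,0,0.3,0.21,-0.75,-0.2,0,0,0,0.3,0.276,-0.998,-0.2,0,0,0,0.3,0.276,-0.998,-0.2,0,0,0,0.3]'; python3 -m creep '[0.07,-0.25,0,0,0,0.01,0.3,0.138,-0.5,0,0,0,0.02,0.3,0.21,-0.75,0,0,0,0.02,0.3,0.276,-0.998,0,0,0,0.02,0.3,0.276,-0.998,0,0,0,0.02,0.3]'; python3 - <<'E'
from h import *
P=[];E=[]
for i in range(6):
    d=cam('wrist') if i in(0,5) else r.get_image('top');s=r.read_state();P.append(s['eef_pos']);E.append(s['eef_rot'])
print(np.round(P,4),np.mean(P,0),np.mean(np.mod(E,360),0));print(proj(d,[[.58,.144,.076],[.58,.144,.30]]))
cv2.imwrite('pics/hold.png',d['image'][...,::-1])
E
```

```text
time: 21.1
eef_pos: [0.4648, -0.2559, 0.2646]
eef_rot: [179.3, -0.8, -1.0]
contact_force: [-0.6, -0.6, -1.8]
finger_gap: 0.661
gripper_force: 42.8
time: 21.72
eef_pos: [0.5206, -0.0523, 0.2945]
eef_rot: [179.9, -0.0, -0.7]
contact_force: [0.7, -0.2, -1.8]
finger_gap: 0.662
gripper_force: 43.1
time: 22.35
eef_pos: [0.5793, 0.1451, 0.2937]
eef_rot: [179.9, 0.0, -4.4]
contact_force: [-0.2, -0.4, -1.1]
finger_gap: 0.662
gripper_force: 43.3
[[0.5792 0.1437 0.2938]
 [0.5791 0.1428 0.2939]
 [0.5791 0.1423 0.2941]
 [0.5791 0.1421 0.2942]
 [0.5791 0.1421 0.2944]
 [0.5792 0.1421 0.2945]] [0.57913251 0.1425067  0.2941415 ] [179.83074876 239.98106566 355.36879013]
[[256.58649139 172.022977  ]
 [254.32606934 270.32395199]]
```

```bash
python3 - <<'E'
from h import *
d=cam('wrist');s=r.read_state();p=s['eef_pos'];zr=p[2]+.007
psi=np.radians(s['eef_rot'][2]);ax=np.array([np.cos(psi),np.sin(psi),0])
c=np.array([p[0],p[1],zr])
for o in(-.0315,-.029,-.0265,.0265,.029,.0315):print(o,proj(d,c+ax*o)[0].round(1))
u=int(proj(d,c)[0][0]);hsv=cv2.cvtColor(d['image'],cv2.COLOR_RGB2HSV)
for du in(-15,0,15):
    print(u+du,[(v,int(hsv[v,u+du,1]),int(hsv[v,u+du,2])) for v in range(215,260,2)])
    print([(v,int(hsv[v,u+du,1]),int(hsv[v,u+du,2])) for v in range(290,340,3)])
E
```

```text
-0.0315 [258.4 330.2]
-0.029 [258.4 325.9]
-0.0265 [258.4 321.6]
0.0265 [258.3 219.3]
0.029 [258.3 213.9]
0.0315 [258.3 208.4]
243 [(215, 13, 121), (217, 16, 125), (219, 16, 125), (221, 16, 128), (223, 13, 139), (225, 14, 150), (227, 13, 162), (229, 14, 162), (231, 17, 162), (233, 15, 158), (235, 13, 160), (237, 14, 164), (239, 11, 158), (241, 13, 160), (243, 14, 160), (245, 11, 159), (247, 8, 156), (249, 17, 161), (251, 11, 156), (253, 15, 156), (255, 13, 133), (257, 22, 138), (259, 13, 136)]
[(290, 11, 134), (293, 14, 132), (296, 19, 135), (299, 17, 133), (302, 12, 131), (305, 18, 131), (308, 18, 131), (311, 19, 136), (314, 10, 129), (317, 15, 133), (320, 15, 133), (323, 18, 130), (326, 11, 135), (329, 23, 45), (332, 7, 35), (335, 28, 37), (338, 18, 43)]
258 [(215, 10, 125), (217, 14, 126), (219, 12, 123), (221, 10, 132), (223, 15, 134), (225, 10, 155), (227, 13, 158), (229, 14, 161), (231, 16, 161), (233, 14, 160), (235, 17, 162), (237, 16, 159), (239, 14, 159), (241, 16, 163), (243, 13, 162), (245, 18, 159), (247, 10, 134), (249, 19, 137), (251, 15, 135), (253, 17, 136), (255, 15
[... 247 characters left out ...]
(329, 14, 127), (332, 47, 27), (335, 47, 43), (338, 7, 39)]
273 [(215, 11, 121), (217, 13, 120), (219, 15, 121), (221, 20, 127), (223, 15, 132), (225, 12, 145), (227, 11, 163), (229, 12, 166), (231, 13, 161), (233, 16, 162), (235, 16, 161), (237, 14, 162), (239, 13, 158), (241, 14, 162), (243, 13, 160), (245, 15, 157), (247, 14, 161), (249, 11, 159), (251, 11, 161), (253, 14, 143), (255, 10, 132), (257, 19, 135), (259, 14, 132)]
[(290, 22, 138), (293, 15, 136), (296, 17, 133), (299, 15, 133), (302, 19, 135), (305, 15, 133), (308, 15, 134), (311, 8, 131), (314, 17, 137), (317, 15, 132), (320, 14, 131), (323, 15, 133), (326, 19, 137), (329, 10, 76), (332, 51, 45), (335, 36, 35), (338, 36, 43)]
```

```bash
python3 - <<'E'
from h import *
d=cam('wrist');hsv=cv2.cvtColor(d['image'],cv2.COLOR_RGB2HSV)
s=r.read_state();p=s['eef_pos'];print(p)
for u in(243,258,273):
    print(u,[(v,int(hsv[v,u,1]),int(hsv[v,u,2])) for v in range(180,226,1) if 1])
row=lambda v:[(u,int(hsv[v,u,1]),int(hsv[v,u,2])) for u in range(185,335,3)]
print(row(228))
E
```

```text
[0.57921067 0.14243768 0.29460293]
243 [(180, 19, 134), (181, 12, 133), (182, 17, 132), (183, 14, 132), (184, 13, 135), (185, 13, 135), (186, 19, 135), (187, 17, 133), (188, 20, 140), (189, 19, 136), (190, 22, 140), (191, 18, 140), (192, 11, 134), (193, 12, 131), (194, 16, 126), (195, 20, 127), (196, 10, 123), (197, 17, 123), (198, 19, 121), (199, 22, 125), (200, 18, 126), (201, 17, 121), (202, 10, 123), (203, 12, 123), (204, 24, 128), (205, 15, 123), (206, 12, 123), (207, 16, 126), (208, 19, 124), (209, 10, 122), (210, 16, 124), (211, 17, 122), (212, 17, 122), (213, 15, 122), (214, 14, 125), (215, 15, 123), (216, 19, 123), (217, 19, 123), (218, 13, 120), (219, 13, 121), (220, 20, 125), (221, 10, 130), (222, 17, 132), (223, 6, 132), (224, 16, 140), (225, 15, 154)]
258 [(180, 20, 138), (181, 23, 136), (182, 16, 130), (183, 10, 127), (184, 17, 121), (185, 12, 126), (186, 17, 134), (187, 17, 132), (188, 19, 133), (189, 15, 138), (190, 15, 132), (191, 14, 132), (192, 17, 136), (193, 15, 132), (194, 18, 129), (195, 15, 120), (196, 17, 122), (197, 13, 122), (198, 19, 124), (199, 15, 123), 
[... 1257 characters left out ...]
 9, 112), (206, 15, 119), (209, 21, 120), (212, 13, 117), (215, 11, 115), (218, 18, 115), (221, 17, 117), (224, 17, 118), (227, 11, 121), (230, 13, 119), (233, 16, 164), (236, 14, 161), (239, 13, 161), (242, 13, 158), (245, 19, 157), (248, 13, 160), (251, 14, 162), (254, 14, 161), (257, 16, 163), (260, 13, 160), (263, 13, 157), (266, 14, 161), (269, 14, 162), (272, 13, 160), (275, 15, 135), (278, 12, 125), (281, 11, 121), (284, 13, 121), (287, 11, 118), (290, 18, 126), (293, 14, 125), (296, 22, 126), (299, 12, 127), (302, 12, 125), (305, 17, 122), (308, 18, 130), (311, 14, 124), (314, 14, 124), (317, 23, 124), (320, 28, 129), (323, 20, 128), (326, 110, 121), (329, 129, 121), (332, 134, 120)]
```

```bash
python3 -m creep '[0.016,-0.0115,0.15,0,0,0,0.3,0.016,-0.0115,0.4,0,0,0,0.3,0.016,-0.0115,0.6,0,0,0,0.3,0.016,-0.0115,0.74,0,0,0,0.3,0.016,-0.0115,0.74,0,0,0,0.3]'; python3 - <<'E'
from meas import *
for i in range(6):d=r.get_image('top')
s=r.read_state();print(s['eef_pos'],s['eef_rot'],s['contact_force'])
E
```

```text
time: 23.38
eef_pos: [0.5807, 0.1444, 0.1435]
eef_rot: [179.8, 0.3, -4.6]
contact_force: [-0.7, -0.1, -2.1]
finger_gap: 0.665
gripper_force: 43.3
[0.58390336 0.14529249 0.14867439] [179.91065419  -0.24860662  -4.58667569] [-0.61736123 -1.55123503 -1.03327352]
```

```bash
python3 -m creep '[-0.006,0.004,0.04,0,0,0,0.3,-0.006,0.004,0.08,0,0,0,0.3,-0.006,0.004,0.12,0,0,0,0.3,-0.006,0.004,0.12,0,0,0,0.3]'; python3 -m creep '[0,0,0.02,0,0,0,0.3,0,0,0.04,0,0,0,0.3,0,0,0.06,0,0,0,0.3,0,0,0.06,0,0,0,0.3]'
```

```text
time: 24.18
eef_pos: [0.5806, 0.1443, 0.1209]
eef_rot: [179.8, 0.1, -4.6]
contact_force: [-0.4, -0.5, -1.5]
finger_gap: 0.662
gripper_force: 43.3
time: 24.68
eef_pos: [0.5812, 0.1443, 0.1099]
eef_rot: [179.9, -0.0, -4.6]
contact_force: [-0.9, -0.1, -1.4]
finger_gap: 0.661
gripper_force: 43.3
```

```bash
python3 -m creep '[0,0,0.007,0,0,0,0.3,0,0,0.014,0,0,0,0.3,0,0,0.02,0,0,0,0.3,0,0,0.02,0,0,0,0.3]'; python3 -m creep '[0,0,0.005,0,0,0,0.3,0,0,0.01,0,0,0,0.3,0,0,0.01,0,0,0,0.3]'
```

```text
time: 25.18
eef_pos: [0.5815, 0.1444, 0.1064]
eef_rot: [179.9, -0.1, -4.6]
contact_force: [0.1, -0.9, -0.3]
finger_gap: 0.66
gripper_force: 43.3
time: 25.55
eef_pos: [0.5818, 0.1442, 0.105]
eef_rot: [179.8, -0.1, -4.6]
contact_force: [-0.3, -3.1, 2.7]
finger_gap: 0.664
gripper_force: 43.5
```

Contact begins at the expected height. A little more to make sure it is seated.

```bash
python3 -m creep '[0,0,0.005,0,0,0,0.3,0,0,0.01,0,0,0,0.3,0,0,0.01,0,0,0,0.3]'; python3 -m creep '[0,0,0.006,0,0,0,0.3,0,0,0.01,0,0,0,0.3,0,0,0.01,0,0,0,0.3]'
```

```text
time: 25.92
eef_pos: [0.5826, 0.1442, 0.1048]
eef_rot: [179.8, -0.2, -4.6]
contact_force: [-2.2, -3.1, 8.8]
finger_gap: 0.655
gripper_force: 44.0
time: 26.3
eef_pos: [0.5833, 0.1442, 0.1045]
eef_rot: [179.8, -0.3, -4.6]
contact_force: [-5.1, -3.3, 15.1]
finger_gap: 0.66
gripper_force: 44.5
```

```bash
python3 -m creep '[0,0,-0.01,0,0,0,0.3,0,0,-0.01,0,0,0,0.7,0,0,-0.01,0,0,0,0.8,0,0,-0.01,0,0,0,0.9,0,0,-0.01,0,0,0,0.9]' 20; python3 -m creep '[0,0,-0.1,0,0,0,0.9,0,0,-0.3,0,0,0,0.9,0,0,-0.6,0,0,0,0.9,0,0,-0.9,0,0,0,0.9,0,0,-0.98,0,0,0,0.9]'; python3 -m creep '[-0.37,0,-0.3,0,0,0,1,-0.37,0,-0.3,0,0,0,1,-0.37,0,-0.3,0,0,0,1,-0.37,0,-0.3,0,0,0,1]'; python3 - <<'E'
from meas import *
for i in range(4):r.get_image('top')
d=cam('wrist');print(ray(d,(0,0))[0])
square(d,[.58,.144,.112],.112,55)
t=cam('top');s=cam('scene')
hsv=cv2.cvtColor(d['image'],cv2.COLOR_RGB2HSV)
for z in(.076,.112):print(proj(d,[[.58+a*.029,.144+b*.029,z] for a in(-1,1) for b in(-1,1)]).round(0).tolist())
E
```

```text
time: 26.92
eef_pos: [0.5813, 0.1445, 0.102]
eef_rot: [179.9, -0.0, -4.6]
contact_force: [0.5, 0.5, -0.2]
finger_gap: 0.901
gripper_force: 0.0
time: 27.55
eef_pos: [0.5834, 0.1452, 0.3067]
eef_rot: [-180.0, -0.7, -4.6]
contact_force: [0.4, 0.1, 0.2]
finger_gap: 0.898
gripper_force: 0.0
time: 28.05
eef_pos: [0.5076, 0.1508, 0.3574]
eef_rot: [179.9, 0.0, -4.6]
contact_force: [-0.0, -0.0, -0.6]
finger_gap: 0.999
gripper_force: 0.0
[0.57938595 0.14522678 0.48001539]
centre 580.3 147.8 sides 58.3 57.8 yaw -5.32 px (np.float64(258.8515813543196), np.float64(109.84459032439759)) [232, 85, 49, 50, 2302]
[[281.0, 130.0], [240.0, 133.0], [279.0, 85.0], [235.0, 89.0]]
[[284.0, 132.0], [238.0, 136.0], [281.0, 83.0], [233.0, 87.0]]
```

```bash
cat > m2.py <<'E'
from meas import *
for i in range(3):r.get_image('top')
d=cam('wrist');print(ray(d,(0,0))[0])
for z in(.107,.112,.117):square(d,[.58,.144,.112],z,55)
hsv=cv2.cvtColor(d['image'],cv2.COLOR_RGB2HSV)
print([(u,int(hsv[110,u,1]),int(hsv[110,u,2])) for u in list(range(226,242))+list(range(274,290))])
E
python3 m2.py; python3 -m creep '[0,0.2,0.3,0,0,0,1,0,0.2,0.3,0,0,0,1,0,0.2,0.3,0,0,0,1]'; python3 m2.py
```

```text
[0.57903311 0.14538163 0.48168817]
centre 580.2 147.7 sides 58.9 57.9 yaw -5.1 px (np.float64(259.1269939987945), np.float64(110.294778841442)) [233, 86, 48, 49, 2271]
centre 580.2 147.7 sides 58.1 57.1 yaw -5.1 px (np.float64(259.1269939987945), np.float64(110.294778841442)) [233, 86, 48, 49, 2271]
centre 580.2 147.7 sides 57.3 56.4 yaw -5.1 px (np.float64(259.1269939987945), np.float64(110.294778841442)) [233, 86, 48, 49, 2271]
[(226, 154, 119), (227, 156, 124), (228, 159, 119), (229, 149, 123), (230, 156, 118), (231, 178, 116), (232, 137, 130), (233, 36, 157), (234, 14, 145), (235, 23, 111), (236, 28, 101), (237, 29, 107), (238, 20, 104), (239, 17, 106), (240, 18, 97), (241, 29, 104), (274, 15, 174), (275, 15, 201), (276, 16, 202), (277, 14, 203), (278, 8, 190), (279, 11, 140), (280, 111, 113), (281, 182, 122), (282, 164, 121), (283, 166, 120), (284, 158, 123), (285, 171, 121), (286, 168, 120), (287, 162, 121), (288, 175, 118), (289, 169, 119)]
time: 28.98
eef_pos: [0.5044, 0.1109, 0.2986]
eef_rot: [179.9, -0.0, -4.6]
contact_force: [0.6, 0.4, -0.1]
finger_gap: 1.003
gripper_force
[... 276 characters left out ...]
4488719255)) [190, 83, 59, 57, 3283]
centre 580.3 146.2 sides 59.7 55.5 yaw -4.55 px (np.float64(222.01110530097594), np.float64(111.8284488719255)) [190, 83, 59, 57, 3283]
[(226, 13, 156), (227, 11, 159), (228, 15, 158), (229, 13, 157), (230, 18, 160), (231, 18, 155), (232, 14, 159), (233, 8, 153), (234, 11, 157), (235, 14, 159), (236, 14, 143), (237, 14, 195), (238, 14, 212), (239, 13, 189), (240, 12, 168), (241, 20, 143), (274, 156, 136), (275, 168, 129), (276, 163, 133), (277, 163, 133), (278, 151, 135), (279, 155, 135), (280, 175, 134), (281, 159, 133), (282, 170, 132), (283, 164, 131), (284, 160, 134), (285, 147, 135), (286, 161, 133), (287, 143, 134), (288, 162, 132), (289, 150, 133)]
```

```bash
python3 -c "
from bench import r
print(r.finish_job())"
```

```text
the job is handed in; nothing more can be done
None
```

I handed the job in at about 29 s with every step done: latch at about 1.6 rad, lid at about 1.76 rad, and the cup stood up, regrasped from above and lowered to its stop in the twin. The seating height, force and rim size all match full nesting, but the verdict was not shown, my last rim measurement lay about 3 mm to one side in y, and I viewed 11 pictures, one over the limit of 10.

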